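# Rotate the ink stock in the desk rack

## Task

The older blue ink jar, marked with an orange ring on its cap, stands at the back of its lane in the wooden desk rack. Pull it forward until it stands at the front stop of that lane, and stand the new blue jar from the desk upright behind it in the same lane. Keep the jars upright and set them down rather than dropping them; leave the black ink jar and the other things on the desk where they are.

Things in the scene. Friction and masses are not known exactly. Their poses are not given: they have to be found in the camera images.
- rack: Fixed, open-topped rack of light wood with two lanes, 212 mm deep (x) x 228 mm wide (y), turned up to about 15 degrees. Origin: centre of its underside on the desk; x to its back, away from the robot, y to its left, z up. Lanes run along x with centres at y = +57 and -57 mm; lane floors at z = 10 mm. Side plates 30 mm high, back plate 50 mm high, its inner face at x = +100 mm.
- lane_left (a point): Middle of the floor of the left lane (rack x = 0, y = +57 mm, z = 10 mm). Either lane lies between two dark steel guide rails, 6 mm thick, 74 mm apart inside (a 56 mm jar has 9 mm of play each side), tops 16 mm above the lane floor.
- lane_right (a point): The same for the right lane (rack x = 0, y = -57 mm, z = 10 mm).
- front_stop (a point): Middle of the inner face of the wooden front stop, at lane floor height (rack x = -100 mm, y = 0, z = 10 mm). The stop crosses both lanes and rises 20 mm above their floors. A jar touching it has its centre at rack x = -72 mm.
- old_jar: The older jar of blue ink, loose, with an orange ring round its cap and an orange disc on top; it starts at the back of either the left or the right lane, with too little room behind it for another jar. Gripped high and dragged along the floor it may tip. Two white stripes, 56 mm across (straight sides from 3 to 65 mm up), 92 mm tall over its white screw cap (46 to 49 mm across, from 75 mm up), about 0.22 kg. Origin: centre of its underside; z up.
- new_jar: The new jar of blue ink, loose, plain white cap; it starts standing on the desk to the right of the rack. Two white stripes, 56 mm across (straight sides from 3 to 65 mm up), 92 mm tall over its white screw cap (46 to 49 mm across, from 75 mm up), about 0.22 kg. Origin: centre of its underside; z up.
- black_jar: A jar of black ink, loose, plain white cap; it stands at the back of the other lane and stays there. Black with two white stripes, 56 mm across (straight sides from 3 to 65 mm up), 92 mm tall over its white screw cap (46 to 49 mm across, from 75 mm up), about 0.22 kg. Origin: centre of its underside; z up.
- mug: Green mug, 86 x 116 x 94 mm, at the left of the desk; leave alone. Origin: underside.
- handle_jar: Clear glass jar with a handle and grey lid, 67 x 98 x 101 mm, at the left of the desk; leave alone. Origin: underside.
- usb_hub: Black flat hub with a row of ports, 34 x 92 x 14 mm, on the desk at the right, behind the new jar; leave alone. Origin: underside.
- earbud_case: White rounded earbud case, 47 x 60 x 24 mm, on the desk at the right rear of the rack; leave alone. Origin: underside.
- toy_car: White toy police car, 34 x 77 x 28 mm, near the front right of the desk; leave alone. Origin: underside.

How it is judged:
At the end, for the whole second after the job is handed in: The older blue jar stands in its lane within 12 mm of the front stop; the new blue jar stands behind it in the same lane, between the same guide rails; both upright (within 0.08 rad), on the lane floor and at rest. The black jar is within 20 mm of where it was (x of old_jar in the frame of rack below -0.06 m and x of new_jar in the frame of rack between -0.03 and 0.08 m and ((y of old_jar in the frame of rack between 0.043 and 0.071 m and y of new_jar in the frame of rack between 0.043 and 0.071 m) or (y of old_jar in the frame of rack between -0.071 and -0.043 m and y of new_jar in the frame of rack between -0.071 and -0.043 m)) and z of old_jar in the frame of rack between 0.006 and 0.014 m and angle between each of old_jar, new_jar's own z axis and vertical below 0.08 rad and linear speed of each of old_jar, new_jar below 0.02 m/s and z of new_jar in the frame of rack between 0.006 and 0.014 m and distance of black_jar from where it was at the start of the episode below 0.02 m); the robot touches nothing.
It fails at once if the black jar is shifted by more than 20 mm or tipped (distance of black_jar from where it was at the start of the episode above 0.02 m or angle between black_jar's own z axis and vertical above 0.3 rad).
It fails at once if a blue jar is tipped over (more than about 35 degrees) (angle between any of old_jar, new_jar's own z axis and vertical above 0.6 rad).
It fails at once if a blue jar is dropped: let go more than 25 mm above the lane floor ((contact force between each of the fingers, the arm and old_jar below 0.05 N and z of old_jar in the frame of rack above 0.035 m and linear speed of old_jar above 0.15 m/s) or (contact force between each of the fingers, the arm and new_jar below 0.05 N and z of new_jar in the frame of rack above 0.035 m and linear speed of new_jar above 0.15 m/s)).
It fails at once if one of the other loose things on the desk (mug, glass jar, hub, earbud case, toy car) is shifted by more than 30 mm (distance of any of mug, handle_jar, usb_hub, earbud_case, toy_car from where it was at the start of the episode above 0.03 m).
It also fails if it takes over 51 s, if anything falls off the work surface, if the arm or the gripper's body presses on something with over 40 N, if the wrist force passes 120 N, or if a joint passes its speed limit or range.

## Robot

A 6-joint arm with a two-finger parallel gripper is mounted at the origin on a cart in front of the work surface, level with it; the furniture and walls round the work are solid. World frame = base frame: x ahead of the robot, y to its left, z up, the work surface at z = 0. Lengths are in m, angles in rad, forces in N, time in s.
With the tool pointing down it reaches from about 0.375 to 0.925 m from the base axis. Payload 5.7 kg.
Tool frame: the origin (TCP) lies midway between the tips of the shut fingers; the grasp point (between the pads) lies 19 mm behind it; z points along the fingers, y is the line along which they close (so a half turn about z gives the same grasp; the last joint's range is limited). The gripper opens to 88 mm and grips with 3 to 60 N. Pads are 20 mm wide; open, the fingers measure 115 mm over their backs; the gripper's body (75 mm by 178 mm) begins 61 mm behind the grasp point.
Start: joints at [-0.115, 0.359, 1.51, -0, 1.272, -0.115], TCP at [0.6, -0, 0.223] pointing down, gripper open.
Joint ranges: [-2.97, 2.97], [-1.01, 2.36], [0.21, 2.38], [-0.96, 4.11], [0.2, 2.71], [-2.98, 2.98]. Speed limits (rad/s): [2.39, 2.39, 3.14, 3.14, 3.14, 3.14].

## Interface

Orientations are given as a rotation vector (axis times angle).
In Python, from cell import telemetry, optics, bot gives the robot as it stands. The module is installed in compiled form; this text tells all that it offers.
- The arm moves only by the tool drive_tool, never from a script. Its argument "targets" is a list of rows, each an object of numbers: "dx", "dy", "dz": the shift along the world's x, y, z in units of 50 mm (1.0 is 50 mm); "ax", "ay", "az": the turn, a rotation vector about the world's x, y, z in units of 8 degrees (1.0 is 8 degrees); "jaw": the gripper's target within -1 to 1 (fully open at 1, half-way at 0, shut at -1). A call has 1 to 10 rows; each row shifts and turns the commanded pose from where the row before left it; what a row does not reach is not made up. A row lasts 1/10 s, in which the tool goes at most 50 mm and 8.59 degrees, less where a joint would pass 70% of its speed; a pose out of reach is approached as far as the arm can. A call is refused whole if a number of a shift passes 1 or a number of a turn 1, either way. A call with a gripper value outside its range is refused whole. The fingers move at their own pace and stop on an object; "grip_force" is the grip in N (left out, the last holds). Time passes only in rows, so rows that do not move let the fingers close. It gives the time, the measured TCP pose, the force, the opening and the grip force at its end, in the units of the state.
- telemetry.sense(): the state, without advancing time (a new reading comes with each control period).
- optics.camera(name): name is "scene" or "side" or "wrist"; returns a dict with "img" (400x640x3 uint8, blue, green, red), "fx", "fy", "cx", "cy" (pixels), "distortion" ([k1, k2, p1, p2, k3] as OpenCV has them; the pictures are not rectified), "pose" (4x4, takes a point from camera to world coordinates); the wrist camera has in their place "T_tool_cam" (4x4, takes a point from camera to tool coordinates, whose origin is the TCP and whose axes are the flange's). Camera axes: x right, y down, z forward; pixel columns grow to the right and rows downward; lengths in m; the calibration is good to about 2 mm. A picture is of the moment at which its call begins: read the wrist's pose just before it. There is no depth.
- bot.hand_in(): hands the job in; it is judged then, once.
The state is a dict: "t": time; "joint_pos": joint angles; "joint_velocities": joint speeds; "effort": joint torques, N m; "tool_pos": TCP position; "tcp_rot": TCP orientation; "force": force on the tool from outside, world axes, zero at the start; "moment": the same for the moment, N m; "gripper_width": finger opening in m; "gripper_force": force on a finger pad.
Only numpy, scipy, OpenCV 4.12 (cv2) and the standard library are available. Lean on these libraries where they do the work, as an engineer would, in place of code of your own. Each camera call takes 0.05 s, during which the arm holds its last target. There are 200 camera calls.

## Working session

There is one attempt and no reset: what is moved stays moved. The work goes in short steps, Python scripts to look and compute and a tool call to move; the robot and the scene stay as the last step left them, time stands still between calls to the robot, and variables do not carry over. Pictures are saved under pics/ and viewed, at most 10 in all, crops included, and the job is handed in when it is done.

Besides the shell and the picture viewer there is one more tool, called as name(argument=value, ...), one argument or row to a line, values as JSON. drive_tool: Moves the arm, as the interface text tells. Its arguments: {"type":"object","properties":{"targets":{"type":"array","items":{"type":"object","properties":{"dx":{"type":"number"},"dy":{"type":"number"},"dz":{"type":"number"},"ax":{"type":"number"},"ay":{"type":"number"},"az":{"type":"number"},"jaw":{"type":"number"}}}},"grip_force":{"type":"number"}},"required":["targets"]}

```bash
mkdir -p pics
cat > h.py <<'E'
import numpy as np, cv2
from scipy.spatial.transform import Rotation as R
from cell import telemetry, optics, bot
def ray(c,uv,T=None):
    T=c["pose"] if T is None else T
    K=np.array([[c["fx"],0,c["cx"]],[0,c["fy"],c["cy"]],[0,0,1]])
    p=cv2.undistortPoints(np.array(uv,float).reshape(-1,1,2),K,np.array(c["distortion"],float)).reshape(-1,2)
    d=np.c_[p,np.ones(len(p))]@np.array(T)[:3,:3].T
    return np.array(T)[:3,3],d
def onz(c,uv,z,T=None):
    o,d=ray(c,uv,T); return o+d*((z-o[2])/d[:,2])[:,None]
def wristT(c,s):
    T=np.eye(4);T[:3,:3]=R.from_rotvec(s["tcp_rot"]).as_matrix();T[:3,3]=s["tool_pos"]
    return T@np.array(c["T_tool_cam"])
E
python3 - <<'E'
from h import *
s=telemetry.sense();print(s)
for n in("scene","side"):
    c=optics.camera(n);cv2.imwrite(f"pics/{n}0.png",c["img"]);print(n,np.round(c["pose"],3).tolist())
E
```

```text
{'t': 0.0, 'joint_pos': array([-1.15052646e-01,  3.59472689e-01,  1.51143726e+00, -1.18680808e-05,
        1.27248934e+00, -1.15047180e-01]), 'joint_velocities': array([ 1.26923039e-03, -9.84710400e-04,  7.40049565e-05,  1.46675972e-03,
        3.80395879e-04,  9.33770679e-04]), 'effort': array([-2.01257943e-03, -5.15376234e+01, -2.70722097e+01,  6.73234044e-02,
        3.48843460e-02, -1.61260368e-04]), 'tool_pos': array([5.99307263e-01, 9.64454878e-05, 2.21826996e-01]), 'tcp_rot': array([-2.22044724e+00, -2.22044287e+00,  1.77620464e-03]), 'force': array([ 0.63892752, -0.20887721,  0.44860875]), 'moment': array([0.02065243, 0.07197626, 0.03801575]), 'gripper_force': 0.0, 'gripper_width': 0.08793570746710257}
scene [[0.483, -0.643, 0.594, -0.515], [-0.876, -0.349, 0.334, -0.638], [-0.008, -0.682, -0.732, 1.294], [0.0, 0.0, 0.0, 1.0]]
side [[0.971, -0.134, 0.197, 0.223], [-0.238, -0.585, 0.775, -1.208], [0.012, -0.8, -0.6, 0.939], [0.0, 0.0, 0.0, 1.0]]
```

View pics/scene0.png

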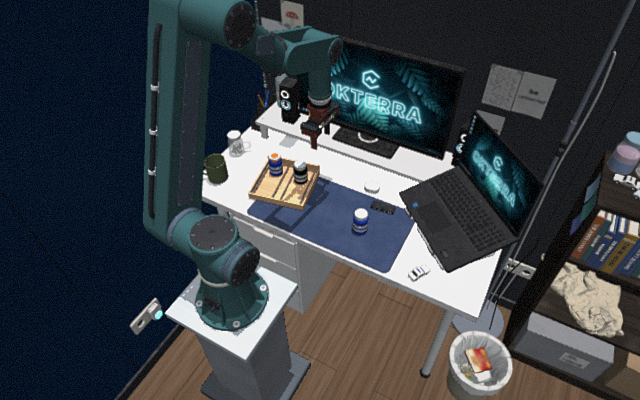

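View pics/side0.png

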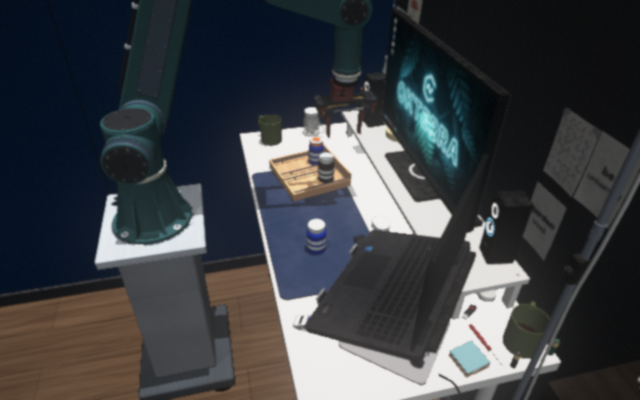

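The scene picture shows the old jar (orange cap, ~(275,157)) at the back of the left lane, the black jar at (300,166), the new jar at (361,214), and the rack spanning (250–320,155–208). The side picture agrees.

Run:
```python
from h import *
c=optics.camera("scene")
print(onz(c,[(274,157),(300,165)],.102).round(3),onz(c,[(361,212)],.092).round(3))
print("rack",onz(c,[(249,184),(306,206),(321,170)],.03).round(3), onz(c,[(271,154)],.05).round(3))
print("hub,case,car",onz(c,[(382,207),(372,187),(418,271)],.015).round(3))
s=telemetry.sense();w=optics.camera("wrist");cv2.imwrite("pics/w0.png",w["img"]);T=wristT(w,s);print(T.round(3))
```

```text
[[0.549 0.185 0.102]
 [0.558 0.07  0.102]] [[ 0.461 -0.24   0.092]]
rack [[ 0.432  0.234  0.03 ]
 [ 0.439 -0.024  0.03 ]
 [ 0.638  0.022  0.03 ]] [[0.606 0.242 0.05 ]]
hub,case,car [[ 0.584 -0.274  0.015]
 [ 0.663 -0.196  0.015]
 [ 0.377 -0.498  0.015]]
[[ 1.     0.001 -0.001  0.599]
 [ 0.001 -0.96  -0.28   0.076]
 [-0.001  0.28  -0.96   0.384]
 [ 0.     0.     0.     1.   ]]
```

View pics/w0.png

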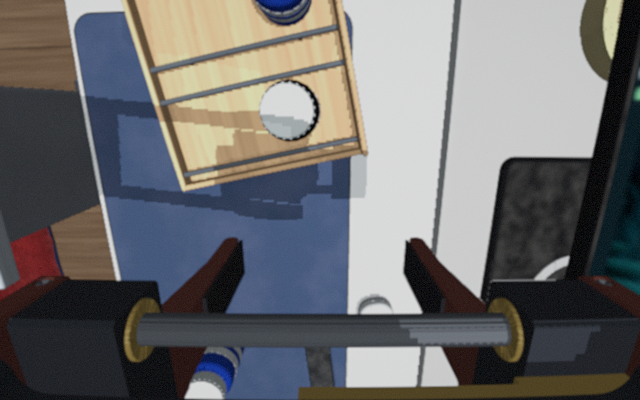

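The wrist picture shows the rack's right front corner at (185,189), its back right corner at (366,152), the black cap at (289,110), and the old jar cut off at the top (280,5).

Run:
```python
from h import *
s=telemetry.sense();w=optics.camera("wrist");T=wristT(w,s)
a=onz(w,[(185,189),(125,0)],.03,T);b=onz(w,[(366,152),(340,0)],.05,T);j=onz(w,[(289,110)],.102,T)
print(a,b,j)
for p,q in((a[0],a[1]),(b[0],b[1])): d=q-p;print(np.degrees(np.arctan2(-d[0],d[1])))
```

```text
[[ 0.44220698 -0.00923821  0.03      ]
 [ 0.4025439   0.18309679  0.03      ]] [[0.64278299 0.03482267 0.05      ]
 [0.61409982 0.17459096 0.05      ]] [[0.57008444 0.07630952 0.102     ]]
11.652121950323346
11.597193920319755
```

drive_tool(
  targets=[
    {"az":1,"dx":-0.2,"dy":0.3,"dz":0.1},
    {"az":1,"dx":-0.2,"dy":0.3,"dz":0.1},
    {"az":1,"dx":-0.2,"dy":0.3,"dz":0.1},
    {"az":1,"dx":-0.2,"dy":0.3,"dz":0.1},
    {"az":1,"dx":-0.2,"dy":0.3,"dz":0.1},
    {"az":1,"dx":-0.2,"dy":0.3,"dz":0.1},
    {"az":1,"dy":0.2},
    {"az":1,"dy":0.2},
    {"az":1,"dy":0.2},
    {"az":1,"dy":0.2},
  ],
)

```text
invalid input
```

drive_tool(
  targets=[
    {"az":1},
    {"az":1},
    {"az":1},
    {},
    {},
  ],
)

```text
invalid input
```

Run:
```python
from h import *
s=telemetry.sense();w=optics.camera("wrist");cv2.imwrite("pics/w1.png",w["img"]);T=wristT(w,s)
np.save("T1.npy",T);print(s["t"],s["tool_pos"],s["joint_pos"].round(2),T.round(3))
```

```text
0.25 [5.99666819e-01 1.34291510e-05 2.22228125e-01] [-0.12  0.36  1.51 -0.    1.27 -0.12] [[ 1.     0.001 -0.001  0.599]
 [ 0.001 -0.96  -0.28   0.076]
 [-0.001  0.28  -0.96   0.385]
 [ 0.     0.     0.     1.   ]]
```

View pics/w1.png

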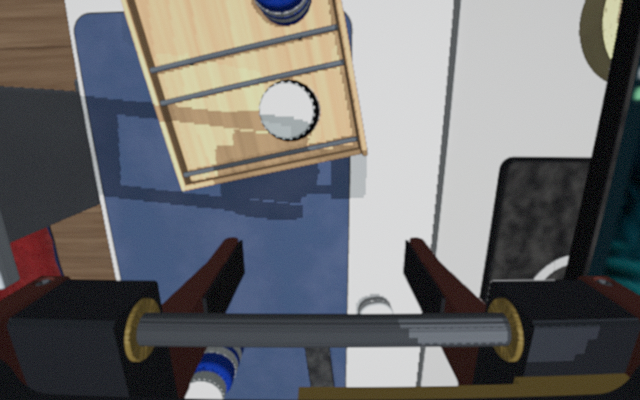

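The picture is unchanged, because the moves were refused as "invalid input". I'll try again with every key filled in.

drive_tool(
  targets=[
    {"dx":-0.2,"dy":0.3,"dz":0.1,"ax":0,"ay":0,"az":1,"jaw":1},
    {"dx":-0.2,"dy":0.3,"dz":0.1,"ax":0,"ay":0,"az":1,"jaw":1},
    {"dx":-0.2,"dy":0.3,"dz":0.1,"ax":0,"ay":0,"az":1,"jaw":1},
    {"dx":-0.2,"dy":0.3,"dz":0.1,"ax":0,"ay":0,"az":1,"jaw":1},
    {"dx":-0.2,"dy":0.3,"dz":0.1,"ax":0,"ay":0,"az":1,"jaw":1},
    {"dx":-0.2,"dy":0.3,"dz":0.1,"ax":0,"ay":0,"az":1,"jaw":1},
    {"dx":0,"dy":0.3,"dz":0,"ax":0,"ay":0,"az":1,"jaw":1},
    {"dx":0,"dy":0.3,"dz":0,"ax":0,"ay":0,"az":1,"jaw":1},
    {"dx":0,"dy":0.3,"dz":0,"ax":0,"ay":0,"az":1,"jaw":1},
    {"dx":0,"dy":0.3,"dz":0,"ax":0,"ay":0,"az":1,"jaw":1},
  ],
  grip_force=25,
)

```text
t: 1.3
tool_pos: [0.5399, 0.1506, 0.2527]
tcp_rot: [0.265, 3.13, -0.0]
force: [0.5, 0.1, 0.8]
gripper_width: 0.0879
gripper_force: 0.0
```

drive_tool(
  targets=[
    {"dx":0,"dy":0,"dz":0,"ax":0,"ay":0,"az":1,"jaw":1},
    {"dx":0,"dy":0,"dz":0,"ax":0,"ay":0,"az":1,"jaw":1},
    {"dx":0,"dy":0,"dz":0,"ax":0,"ay":0,"az":0.7,"jaw":1},
    {"dx":0,"dy":0,"dz":0,"ax":0,"ay":0,"az":0,"jaw":1},
  ],
)

```text
t: 1.7
tool_pos: [0.5399, 0.1501, 0.2526]
tcp_rot: [0.319, -3.125, 0.0]
force: [-0.3, 0.2, -1.1]
gripper_width: 0.0884
gripper_force: 0.0
```

Run:
```python
from h import *
s=telemetry.sense();w=optics.camera("wrist");cv2.imwrite("pics/w2.png",w["img"]);T=wristT(w,s)
np.save("T1.npy",T);print(s["t"],s["tool_pos"],s["joint_pos"].round(2),T.round(3))
```

```text
1.7 [0.53986157 0.15006386 0.25255581] [ 0.15  0.28  1.56 -0.    1.31 -1.63] [[-0.203  0.94   0.274  0.464]
 [ 0.979  0.195  0.057  0.134]
 [-0.     0.28  -0.96   0.415]
 [ 0.     0.     0.     1.   ]]
```

View pics/w2.png

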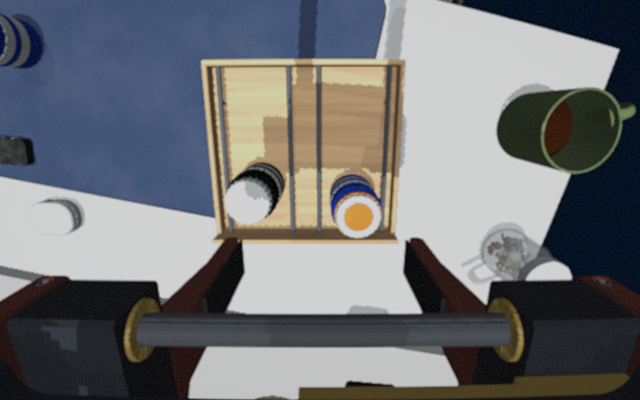

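This view is square to the rack: the orange disc is at (358,217), the black jar's cap at (250,202), the left lane's rails at columns ~319 and ~388, and the front stop at row ~62.

Run:
```python
from h import *
s=telemetry.sense();w=optics.camera("wrist");T=wristT(w,s);im=w["img"]
h=cv2.cvtColor(im,cv2.COLOR_BGR2HSV)
m=cv2.inRange(h,(8,150,150),(22,255,255));m[240:]=0;m[:180]=0;m[:,:320]=0;m[:,400:]=0
cn=max(cv2.findContours(m,0,2)[0],key=cv2.contourArea);e=cv2.fitEllipse(cn);print(e)
j=onz(w,[e[0]],.102,T)[0];print("old",j)
r=onz(w,[(320,110),(319,180),(388,110),(387,180)],.026,T);print(r)
f=onz(w,[(203,61),(405,61)],.03,T);b=onz(w,[(214,242),(397,242)],.05,T);print(f,b)
c=(f.mean(0)+b.mean(0))/2
for p,q in((f[0],f[1]),(b[0],b[1])): d=q-p;print(np.degrees(np.arctan2(-d[0],d[1])),np.linalg.norm(d))
d=r[1]-r[0];print(np.degrees(np.arctan2(d[1],d[0])),np.linalg.norm(f.mean(0)-b.mean(0)))
u=np.array([np.cos(np.radians(11.6)),np.sin(np.radians(11.6))]);v=np.array([-u[1],u[0]])
L=lambda p:((p[:2]-c[:2])@u,(p[:2]-c[:2])@v)
print("centre",c,"old",L(j),"rails",[L(x) for x in r],"tcp",L(s["tool_pos"]))
```

```text
((358.1593322753906, 216.8125457763672), (24.579879760742188, 26.023113250732422), 71.90313720703125)
old [0.55924242 0.18935223 0.102     ]
[[0.4644742  0.12987278 0.026     ]
 [0.54567193 0.14495337 0.026     ]
 [0.44857981 0.20698706 0.026     ]
 [0.52896354 0.22661889 0.026     ]]
[[ 0.43834012 -0.00773646  0.03      ]
 [ 0.39402481  0.21163762  0.03      ]] [[0.6417791  0.03375264 0.05      ]
 [0.59703977 0.25240784 0.05      ]]
11.420512143942394 0.22380534939382266
11.563751054999347 0.2231853598748719
10.521476978496418 0.20830951013185706
centre [0.51779595 0.12251541 0.04      ] old (np.float64(0.05403934638606303), np.float64(0.05713772049488234)) rails [(np.float64(-0.050753258993521254), np.float64(0.01792891987453366)), (np.float64(0.031818398631976774), np.float64(0.016374425732122454)), (np.float64(-0.05081702964282687), np.float64(0.09666417121248912)), (np.float64(0.03187241047430668), np.float64(0.0997316349531878))] tcp (np.float64(0.02718833114780064), np.float64(0.022483700272383476))
```

drive_tool(
  targets=[
    {"dx":0.2,"dy":0.4,"dz":-0.3,"ax":0,"ay":0,"az":0,"jaw":1},
    {"dx":0.19,"dy":0.38,"dz":-0.45,"ax":0,"ay":0,"az":0,"jaw":1},
    {"dx":0,"dy":0,"dz":-0.8,"ax":0,"ay":0,"az":0,"jaw":1},
    {"dx":0,"dy":0,"dz":-0.8,"ax":0,"ay":0,"az":0,"jaw":1},
    {"dx":0,"dy":0,"dz":-0.8,"ax":0,"ay":0,"az":0,"jaw":1},
    {"dx":0,"dy":0,"dz":-0.6,"ax":0,"ay":0,"az":0,"jaw":1},
    {"dx":0,"dy":0,"dz":-0.4,"ax":0,"ay":0,"az":0,"jaw":1},
    {"dx":0,"dy":0,"dz":-0.2,"ax":0,"ay":0,"az":0,"jaw":1},
    {"dx":0,"dy":0,"dz":0,"ax":0,"ay":0,"az":0,"jaw":1},
  ],
)

```text
t: 2.7
tool_pos: [0.5586, 0.1887, 0.0339]
tcp_rot: [0.315, -3.123, 0.001]
force: [-0.7, 0.4, 0.3]
gripper_width: 0.0876
gripper_force: 0.0
```

drive_tool(
  targets=[
    {"dx":0,"dy":0,"dz":0,"ax":0,"ay":0,"az":0,"jaw":-1},
    {"dx":0,"dy":0,"dz":0,"ax":0,"ay":0,"az":0,"jaw":-1},
    {"dx":0,"dy":0,"dz":0,"ax":0,"ay":0,"az":0,"jaw":-1},
    {"dx":0,"dy":0,"dz":0,"ax":0,"ay":0,"az":0,"jaw":-1},
    {"dx":0,"dy":0,"dz":0,"ax":0,"ay":0,"az":0,"jaw":-1},
    {"dx":0,"dy":0,"dz":0,"ax":0,"ay":0,"az":0,"jaw":-1},
  ],
)

```text
t: 3.3
tool_pos: [0.5599, 0.1893, 0.0359]
tcp_rot: [-0.317, 3.124, 0.0]
force: [-1.0, -0.1, 6.6]
gripper_width: 0.0554
gripper_force: 25.0
```

drive_tool(
  targets=[
    {"dx":0,"dy":0,"dz":0.08,"ax":0,"ay":0,"az":0,"jaw":-1},
    {"dx":-0.2,"dy":-0.04,"dz":0,"ax":0,"ay":0,"az":0,"jaw":-1},
    {"dx":-0.3,"dy":-0.06,"dz":0,"ax":0,"ay":0,"az":0,"jaw":-1},
    {"dx":-0.4,"dy":-0.08,"dz":0,"ax":0,"ay":0,"az":0,"jaw":-1},
    {"dx":-0.4,"dy":-0.08,"dz":0,"ax":0,"ay":0,"az":0,"jaw":-1},
    {"dx":-0.4,"dy":-0.08,"dz":0,"ax":0,"ay":0,"az":0,"jaw":-1},
    {"dx":-0.3,"dy":-0.06,"dz":0,"ax":0,"ay":0,"az":0,"jaw":-1},
    {"dx":-0.2,"dy":-0.04,"dz":0,"ax":0,"ay":0,"az":0,"jaw":-1},
    {"dx":-0.1,"dy":-0.02,"dz":0,"ax":0,"ay":0,"az":0,"jaw":-1},
    {"dx":-0.1,"dy":-0.02,"dz":0,"ax":0,"ay":0,"az":0,"jaw":-1},
  ],
)

```text
t: 4.3
tool_pos: [0.4396, 0.165, 0.0392]
tcp_rot: [-0.317, 3.125, -0.0]
force: [-0.3, -0.2, -1.6]
gripper_width: 0.0555
gripper_force: 25.0
```

drive_tool(
  targets=[
    {"dx":0,"dy":0,"dz":0,"ax":0,"ay":0,"az":0,"jaw":-1},
    {"dx":0,"dy":0,"dz":-0.05,"ax":0,"ay":0,"az":0,"jaw":-1},
    {"dx":0,"dy":0,"dz":-0.04,"ax":0,"ay":0,"az":0,"jaw":-1},
    {"dx":0,"dy":0,"dz":0,"ax":0,"ay":0,"az":0,"jaw":-1},
  ],
)

```text
t: 4.7
tool_pos: [0.4406, 0.1652, 0.0357]
tcp_rot: [-0.317, 3.124, -0.0]
force: [-2.9, -0.7, 16.4]
gripper_width: 0.0552
gripper_force: 25.0
```

drive_tool(
  targets=[
    {"dx":0,"dy":0,"dz":0,"ax":0,"ay":0,"az":0,"jaw":1},
    {"dx":0,"dy":0,"dz":0,"ax":0,"ay":0,"az":0,"jaw":1},
    {"dx":0,"dy":0,"dz":0,"ax":0,"ay":0,"az":0,"jaw":1},
    {"dx":0,"dy":0,"dz":0,"ax":0,"ay":0,"az":0,"jaw":1},
    {"dx":0,"dy":0,"dz":0.4,"ax":0,"ay":0,"az":0,"jaw":1},
    {"dx":0,"dy":0,"dz":0.8,"ax":0,"ay":0,"az":0,"jaw":1},
    {"dx":0,"dy":0,"dz":0.8,"ax":0,"ay":0,"az":0,"jaw":1},
    {"dx":0,"dy":0,"dz":0.8,"ax":0,"ay":0,"az":0,"jaw":1},
    {"dx":0,"dy":0,"dz":0.8,"ax":0,"ay":0,"az":0,"jaw":1},
    {"dx":0,"dy":0,"dz":0.6,"ax":0,"ay":0,"az":0,"jaw":1},
  ],
)

```text
t: 5.7
tool_pos: [0.4399, 0.1651, 0.2471]
tcp_rot: [-0.317, 3.123, 0.0]
force: [0.8, 0.4, -1.1]
gripper_width: 0.0877
gripper_force: 0.0
```

drive_tool(
  targets=[
    {"dx":0.5,"dy":-0.7,"dz":0,"ax":0,"ay":0,"az":0,"jaw":1},
    {"dx":0.5,"dy":-0.7,"dz":0,"ax":0,"ay":0,"az":0,"jaw":1},
    {"dx":0.4,"dy":-0.7,"dz":0,"ax":0,"ay":0,"az":0,"jaw":1},
    {"dx":0.4,"dy":-0.7,"dz":0,"ax":0,"ay":0,"az":0,"jaw":1},
    {"dx":0,"dy":-0.7,"dz":0,"ax":0,"ay":0,"az":0,"jaw":1},
    {"dx":0,"dy":0,"dz":0,"ax":0,"ay":0,"az":0,"jaw":1},
    {"dx":0,"dy":0,"dz":0,"ax":0,"ay":0,"az":0,"jaw":1},
  ],
)

```text
t: 6.4
tool_pos: [0.5291, -0.0103, 0.2442]
tcp_rot: [0.314, -3.125, -0.001]
force: [-0.2, -0.7, -0.9]
gripper_width: 0.0879
gripper_force: 0.0
```

Run:
```python
from h import *
s=telemetry.sense();w=optics.camera("wrist");cv2.imwrite("pics/w3.png",w["img"])
print(s["t"],s["tool_pos"],s["joint_pos"].round(2))
```

```text
6.4 [ 0.52910104 -0.01029976  0.24418254] [-0.15  0.24  1.63  0.    1.27 -1.92]
```

View pics/w3.png

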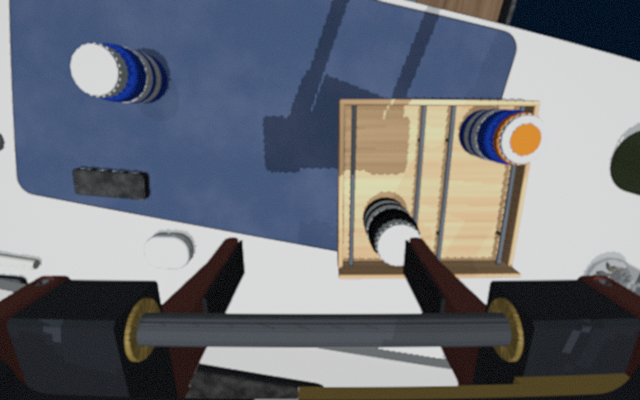

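The old jar stands upright at the front of the left lane, its disc at (526,139). The new jar's cap top is at (97,70), and the hub is at (110,183), clear of it.

Run:
```python
from h import *
s=telemetry.sense();w=optics.camera("wrist");T=wristT(w,s);im=w["img"]
h=cv2.cvtColor(im,cv2.COLOR_BGR2HSV)
m=cv2.inRange(h,(8,150,150),(22,255,255));m[170:]=0;m[:100]=0;m[:,:512]=0;m[:,545:]=0
cn=max(cv2.findContours(m,0,2)[0],key=cv2.contourArea);e=cv2.fitEllipse(cn);print(e)
j=onz(w,[e[0]],.102,T)[0]
m=cv2.inRange(h,(0,0,225),(179,40,255));m[110:]=0;m[:30]=0;m[:,:50]=0;m[:,125:]=0
cn=max(cv2.findContours(m,0,2)[0],key=cv2.contourArea);e=cv2.fitEllipse(cn);print(e)
n=onz(w,[e[0],(97,70)],.092,T)
u=np.array([np.cos(np.radians(11.6)),np.sin(np.radians(11.6))]);v=np.array([-u[1],u[0]])
d=j[:2]-[.5178,.1225];print("old",j,d@u,d@v,"new",n)
f=onz(w,[(345,104),(530,104)],.03,T);print("front inner",f,[(x[:2]-[.5178,.1225])@u for x in f])
```

```text
((524.32275390625, 139.41966247558594), (26.32887840270996, 31.200410842895508), 43.04566955566406)Traceback (most recent call last):
  File "<stdin>", line 8, in <module>
ValueError: max() iterable argument is empty
```

Run:
```python
from h import *
s=telemetry.sense();w=optics.camera("wrist");T=wristT(w,s);im=w["img"]
h=cv2.cvtColor(im,cv2.COLOR_BGR2HSV);print(h[70,97])
m=cv2.inRange(h,(0,0,190),(179,60,255));m[110:]=0;m[:30]=0;m[:,:50]=0;m[:,125:]=0
cn=max(cv2.findContours(m,0,2)[0],key=cv2.contourArea);e=cv2.fitEllipse(cn);print(e)
n=onz(w,[e[0],(97,70)],.092,T);j=onz(w,[(524.3,139.4)],.102,T)[0]
u=np.array([np.cos(np.radians(11.6)),np.sin(np.radians(11.6))]);v=np.array([-u[1],u[0]])
d=j[:2]-[.5178,.1225];print("old",j,d@u,d@v,"new",n)
f=onz(w,[(345,104),(530,104)],.03,T);print([(x[:2]-[.5178,.1225])@u for x in f])
```

```text
[ 90   2 215]
((92.76709747314453, 68.46566772460938), (43.56256866455078, 52.155879974365234), 150.7189483642578)
old [0.43949262 0.1648323  0.102     ] -0.06819587634338076 0.05721355934196626 new [[ 0.45796551 -0.24192266  0.092     ]
 [ 0.45858486 -0.23789106  0.092     ]]
[np.float64(-0.10001307204905067), np.float64(-0.10201573853522365)]
```

drive_tool(
  targets=[
    {"dx":-0.2,"dy":-0.6,"dz":0,"ax":0,"ay":0,"az":0,"jaw":1},
    {"dx":-0.2,"dy":-0.8,"dz":0,"ax":0,"ay":0,"az":0,"jaw":1},
    {"dx":-0.3,"dy":-0.8,"dz":0,"ax":0,"ay":0,"az":0,"jaw":1},
    {"dx":-0.3,"dy":-0.8,"dz":0,"ax":0,"ay":0,"az":0,"jaw":1},
    {"dx":-0.2,"dy":-0.8,"dz":-0.1,"ax":0,"ay":0,"az":0,"jaw":1},
    {"dx":-0.2,"dy":-0.5,"dz":-0.2,"ax":0,"ay":0,"az":0,"jaw":1},
    {"dx":0,"dy":-0.3,"dz":-0.4,"ax":0,"ay":0,"az":0,"jaw":1},
    {"dx":0,"dy":0,"dz":-0.5,"ax":0,"ay":0,"az":0,"jaw":1},
    {"dx":0,"dy":0,"dz":-0.2,"ax":0,"ay":0,"az":0,"jaw":1},
    {"dx":0,"dy":0,"dz":0,"ax":0,"ay":0,"az":0,"jaw":1},
  ],
)

```text
t: 7.55
tool_pos: [0.4586, -0.2383, 0.1733]
tcp_rot: [0.319, -3.123, -0.004]
force: [-0.6, 0.3, 0.1]
gripper_width: 0.0877
gripper_force: 0.0
```

Run:
```python
from h import *
s=telemetry.sense();w=optics.camera("wrist");cv2.imwrite("pics/w4.png",w["img"]);T=wristT(w,s)
np.save("T4.npy",T)
h=cv2.cvtColor(w["img"],cv2.COLOR_BGR2HSV)
m=cv2.inRange(h,(105,150,60),(130,255,255))
print(s["tool_pos"]);x,y,W,H=cv2.boundingRect(m);print(x,y,W,H)
```

```text
[ 0.45862745 -0.23825215  0.17334391]
52 42 300 168
```

View pics/w4.png

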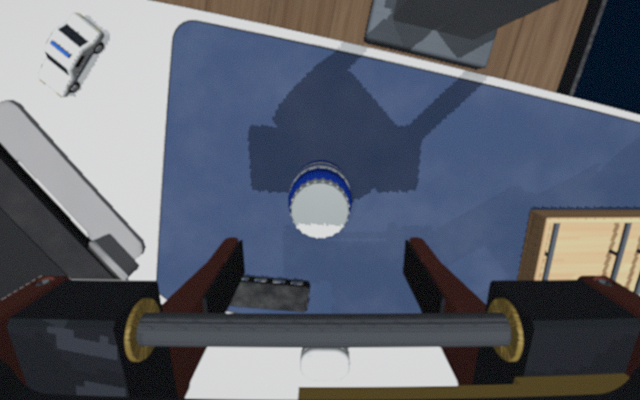

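The new jar's cap sits at (320,208), centred between the fingers.

Run:
```python
from h import *
s=telemetry.sense();w=optics.camera("wrist");print(onz(w,[(320,208)],.092,np.load("T4.npy")),s["tool_pos"])
```

```text
[[ 0.45561924 -0.24209232  0.092     ]] [ 0.45943378 -0.23880011  0.17448494]
```

drive_tool(
  targets=[
    {"dx":-0.06,"dy":-0.04,"dz":-0.5,"ax":0,"ay":0,"az":0,"jaw":1},
    {"dx":0,"dy":0,"dz":-0.8,"ax":0,"ay":0,"az":0,"jaw":1},
    {"dx":0,"dy":0,"dz":-0.8,"ax":0,"ay":0,"az":0,"jaw":1},
    {"dx":0,"dy":0,"dz":-0.5,"ax":0,"ay":0,"az":0,"jaw":1},
    {"dx":0,"dy":0,"dz":-0.35,"ax":0,"ay":0,"az":0,"jaw":1},
    {"dx":0,"dy":0,"dz":0,"ax":0,"ay":0,"az":0,"jaw":1},
  ],
)

```text
t: 8.25
tool_pos: [0.4562, -0.2411, 0.0262]
tcp_rot: [0.319, -3.124, -0.002]
force: [-0.2, 0.8, 1.2]
gripper_width: 0.088
gripper_force: 0.0
```

drive_tool(
  targets=[
    {"dx":0,"dy":0,"dz":0,"ax":0,"ay":0,"az":0,"jaw":-1},
    {"dx":0,"dy":0,"dz":0,"ax":0,"ay":0,"az":0,"jaw":-1},
    {"dx":0,"dy":0,"dz":0,"ax":0,"ay":0,"az":0,"jaw":-1},
    {"dx":0,"dy":0,"dz":0,"ax":0,"ay":0,"az":0,"jaw":-1},
    {"dx":0,"dy":0,"dz":0,"ax":0,"ay":0,"az":0,"jaw":-1},
    {"dx":0,"dy":0,"dz":0,"ax":0,"ay":0,"az":0,"jaw":-1},
  ],
)

```text
t: 8.85
tool_pos: [0.4569, -0.2421, 0.0279]
tcp_rot: [-0.317, 3.125, -0.001]
force: [0.1, 1.9, 7.0]
gripper_width: 0.0556
gripper_force: 25.0
```

drive_tool(
  targets=[
    {"dx":0,"dy":0,"dz":0.3,"ax":0,"ay":0,"az":0,"jaw":-1},
    {"dx":0,"dy":0,"dz":0.6,"ax":0,"ay":0,"az":0,"jaw":-1},
    {"dx":0,"dy":0,"dz":0.7,"ax":0,"ay":0,"az":0,"jaw":-1},
    {"dx":0,"dy":0,"dz":0.7,"ax":0,"ay":0,"az":0,"jaw":-1},
    {"dx":0,"dy":0,"dz":0.7,"ax":0,"ay":0,"az":0,"jaw":-1},
    {"dx":0.1,"dy":0.2,"dz":0.4,"ax":0,"ay":0,"az":0,"jaw":-1},
    {"dx":0.1,"dy":0.5,"dz":0.2,"ax":0,"ay":0,"az":0,"jaw":-1},
    {"dx":0.2,"dy":0.7,"dz":0,"ax":0,"ay":0,"az":0,"jaw":-1},
    {"dx":0.2,"dy":0.7,"dz":0,"ax":0,"ay":0,"az":0,"jaw":-1},
    {"dx":0.2,"dy":0.7,"dz":0,"ax":0,"ay":0,"az":0,"jaw":-1},
  ],
)

```text
t: 9.85
tool_pos: [0.4962, -0.1007, 0.2071]
tcp_rot: [0.316, -3.125, -0.0]
force: [0.0, 0.3, -1.6]
gripper_width: 0.0553
gripper_force: 25.0
```

drive_tool(
  targets=[
    {"dx":0.2,"dy":0.8,"dz":0,"ax":0,"ay":0,"az":0,"jaw":-1},
    {"dx":0.2,"dy":0.8,"dz":0,"ax":0,"ay":0,"az":0,"jaw":-1},
    {"dx":0.2,"dy":0.8,"dz":0,"ax":0,"ay":0,"az":0,"jaw":-1},
    {"dx":0.1,"dy":0.8,"dz":0,"ax":0,"ay":0,"az":0,"jaw":-1},
    {"dx":0.1,"dy":0.8,"dz":0,"ax":0,"ay":0,"az":0,"jaw":-1},
    {"dx":0,"dy":0.7,"dz":0,"ax":0,"ay":0,"az":0,"jaw":-1},
    {"dx":0,"dy":0.5,"dz":0,"ax":0,"ay":0,"az":0,"jaw":-1},
    {"dx":0,"dy":0.4,"dz":0,"ax":0,"ay":0,"az":0,"jaw":-1},
    {"dx":0,"dy":0.1,"dz":0,"ax":0,"ay":0,"az":0,"jaw":-1},
    {"dx":0,"dy":0,"dz":0,"ax":0,"ay":0,"az":0,"jaw":-1},
  ],
)

```text
t: 10.85
tool_pos: [0.536, 0.1832, 0.2068]
tcp_rot: [0.32, -3.125, 0.001]
force: [-0.8, -0.4, -2.0]
gripper_width: 0.0556
gripper_force: 25.0
```

Run:
```python
from h import *
s=telemetry.sense();w=optics.camera("wrist");cv2.imwrite("pics/w5.png",w["img"]);print(s["t"],s["tool_pos"],s["gripper_width"],s["force"])
```

```text
10.85 [0.5360445  0.18320489 0.20682867] 0.05561853240399403 [-0.82518578 -0.40657209 -1.95963296]
```

View pics/w5.png

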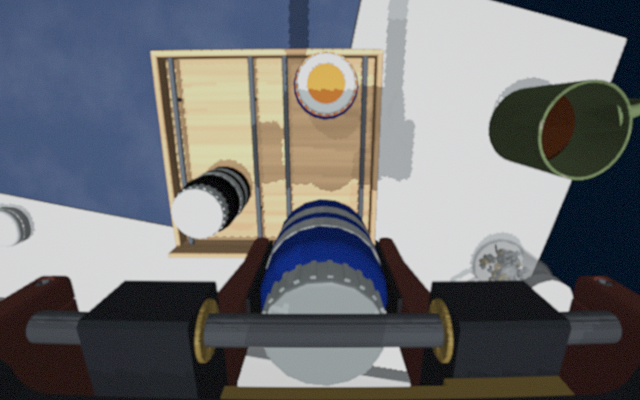

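The new jar is held upright, centred at column ~325 over the left lane; the old jar stands at the front at (326,85) and the black jar is undisturbed at (200,212).

drive_tool(
  targets=[
    {"dx":0,"dy":0.02,"dz":-0.4,"ax":0,"ay":0,"az":0,"jaw":-1},
    {"dx":0,"dy":0,"dz":-0.7,"ax":0,"ay":0,"az":0,"jaw":-1},
    {"dx":0,"dy":0,"dz":-0.7,"ax":0,"ay":0,"az":0,"jaw":-1},
    {"dx":0,"dy":0,"dz":-0.6,"ax":0,"ay":0,"az":0,"jaw":-1},
    {"dx":0,"dy":0,"dz":-0.4,"ax":0,"ay":0,"az":0,"jaw":-1},
    {"dx":0,"dy":0,"dz":-0.3,"ax":0,"ay":0,"az":0,"jaw":-1},
    {"dx":0,"dy":0,"dz":-0.15,"ax":0,"ay":0,"az":0,"jaw":-1},
    {"dx":0,"dy":0,"dz":-0.1,"ax":0,"ay":0,"az":0,"jaw":-1},
    {"dx":0,"dy":0,"dz":-0.04,"ax":0,"ay":0,"az":0,"jaw":-1},
    {"dx":0,"dy":0,"dz":0,"ax":0,"ay":0,"az":0,"jaw":-1},
  ],
)

```text
t: 11.9
tool_pos: [0.537, 0.1837, 0.0383]
tcp_rot: [-0.317, 3.124, -0.0]
force: [0.6, -0.6, -1.3]
gripper_width: 0.0554
gripper_force: 25.0
```

drive_tool(
  targets=[
    {"dx":0,"dy":0,"dz":-0.03,"ax":0,"ay":0,"az":0,"jaw":-1},
    {"dx":0,"dy":0,"dz":-0.03,"ax":0,"ay":0,"az":0,"jaw":-1},
    {"dx":0,"dy":0,"dz":0,"ax":0,"ay":0,"az":0,"jaw":-1},
  ],
)

```text
t: 12.2
tool_pos: [0.5374, 0.184, 0.0379]
tcp_rot: [-0.318, 3.123, -0.0]
force: [-5.4, -3.4, 23.4]
gripper_width: 0.0552
gripper_force: 25.0
```

On the floor (23 N upward). Release and rise.

drive_tool(
  targets=[
    {"dx":0,"dy":0,"dz":0.02,"ax":0,"ay":0,"az":0,"jaw":1},
    {"dx":0,"dy":0,"dz":0,"ax":0,"ay":0,"az":0,"jaw":1},
    {"dx":0,"dy":0,"dz":0,"ax":0,"ay":0,"az":0,"jaw":1},
    {"dx":0,"dy":0,"dz":0,"ax":0,"ay":0,"az":0,"jaw":1},
    {"dx":0,"dy":0,"dz":0.4,"ax":0,"ay":0,"az":0,"jaw":1},
    {"dx":0,"dy":0,"dz":0.8,"ax":0,"ay":0,"az":0,"jaw":1},
    {"dx":0,"dy":0,"dz":0.8,"ax":0,"ay":0,"az":0,"jaw":1},
    {"dx":0,"dy":0,"dz":0.8,"ax":0,"ay":0,"az":0,"jaw":1},
    {"dx":0,"dy":0,"dz":0.8,"ax":0,"ay":0,"az":0,"jaw":1},
    {"dx":0,"dy":0,"dz":0.6,"ax":0,"ay":0,"az":0,"jaw":1},
  ],
)

```text
t: 13.2
tool_pos: [0.537, 0.1841, 0.2481]
tcp_rot: [-0.317, 3.123, 0.0]
force: [1.0, -0.2, 0.6]
gripper_width: 0.0878
gripper_force: 0.0
```

drive_tool(
  targets=[
    {"dx":0,"dy":0,"dz":0,"ax":0,"ay":0,"az":0,"jaw":1},
    {"dx":0,"dy":0,"dz":0,"ax":0,"ay":0,"az":0,"jaw":1},
    {"dx":0,"dy":0,"dz":0,"ax":0,"ay":0,"az":0,"jaw":1},
  ],
)

```text
t: 13.5
tool_pos: [0.5354, 0.1838, 0.244]
tcp_rot: [0.317, -3.123, 0.001]
force: [0.2, -0.9, -0.5]
gripper_width: 0.088
gripper_force: 0.0
```

Run:
```python
from h import *
s=telemetry.sense();w=optics.camera("wrist");cv2.imwrite("pics/w6.png",w["img"]);np.save("T6.npy",wristT(w,s));print(s["t"],s["tool_pos"])
```

```text
13.5 [0.53536664 0.18377029 0.24395607]
```

View pics/w6.png

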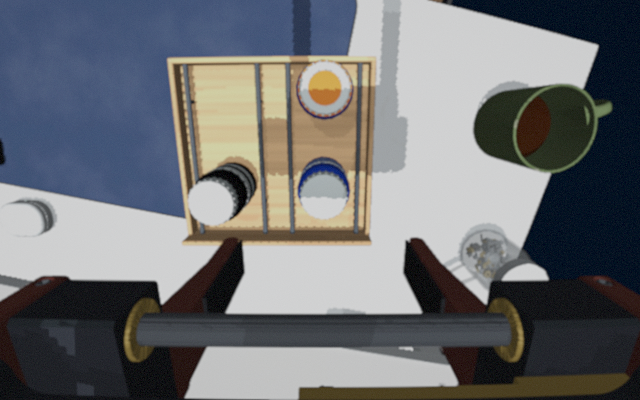

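Both blue jars stand upright in the left lane: the old one at the front (326,88), the new one behind it (324,193). The black jar is in place at (217,200). Next is a quick check of the numbers, then the hand-in.

Run:
```python
from h import *
w=optics.camera("wrist");p=onz(w,[(325.5,88),(324,194),(217,201)],.102,np.load("T6.npy"))[:,:2]-[.5178,.1225]
a=np.radians(11.6);print(p@np.array([[np.cos(a),-np.sin(a)],[np.sin(a),np.cos(a)]]))
print(bot.hand_in())
```

```text
[[-0.06762456  0.05754904]
 [ 0.02975136  0.05636224]
 [ 0.03689109 -0.04843272]]
the job is handed in; nothing more can be done
None
```

The job is handed in: the older blue jar stands upright at the front of the left lane, about 4 mm from touching the front stop, the new blue jar stands upright about 97 mm behind it, centre to centre, and the last picture showed the black jar still at the back of its lane; hand-in gave no verdict.

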